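Press the cap home on the bottle in the capping press

TASK

Two identical bench capping presses stand on the packing table, and one of them has a bottle in its nest with the black cap standing proud. Pull that press's red-handled lever down to its stop so that the cap is pushed home, then let the lever spring fully back up and take the hand away. Leave the empty press and the two finished bottles alone.

Things in the scene. Friction and masses are not known exactly. Their poses are not given: they have to be found in the camera images.
- press: The fixed capping press that holds the bottle: grey base 195 x 130 x 15 mm, blue column 260 mm tall, steel lever with red handle; turned about z only. Origin on the table under the nest's centre. x axis points from nest to column, y is the pivot's line, z up. Lever pivot at x = +90, z = 235 mm, y = 0; from it the lever runs over the nest to the -x side. A guide arm spans the nest 190 to 200 mm up.
- lever_handle (a point): Centre of the red handle of the loaded press: a bar 28 mm thick, 90 mm long along the press's y axis, across the lever's end, 235 mm from the pivot. At rest 335 mm above the table and 123 mm from the nest's centre on the press's -x side; at the stop 175 mm up. Swings on an arc in the press's xz plane; can be pushed from above. Axes: the press's at rest, turning with the lever.
- lever (a joint): Angle of the loaded press's lever (rad): 0 at rest (0.44 above level), growing as the handle goes down, stop at 0.70 (0.26 below level). A spring returns it to 0 from anywhere in about a second: about 4 N at the handle at rest, 8 N near the stop, plus 3 N as the cap goes on in the last 0.1 rad.
- cap (a joint): How far the black cap on the bottle in the press has been pressed down (m): 0 to 0.003 at the start (standing proud), 0.010 fully home. It stays where it is pushed; a full stroke of the lever takes it to 0.009 or 0.010.
- bottle_mid (a point): The white bottle with a green label in the nest of the loaded press, 50 mm in diameter, 92 mm tall to its neck, standing loose on the base plate (15 mm up) inside a shallow white ring 10 mm high, with a black cap 29 mm wide. This point lies on its axis, 46 mm above its underside; z runs up the bottle.
- spare_lever (a joint): Lever angle (rad) of the other, empty press, of the same make and size: 0 at rest. To be left alone.
- done_a_mid (a point): First finished bottle, like the one in the press but its cap is home: 50 mm in diameter, 95 mm tall, loose on the table. This point lies on its axis 46 mm up; z runs up the bottle. To be left alone.
- done_b_mid (a point): Second finished bottle, the same as the first, loose on the table. Its point likewise. To be left alone.

How it is judged:
By the outcome, as a careful person would: the job done as asked, in the order asked, and still so for the second after the job is handed in, with the robot touching nothing.
It also fails if it takes over 35 s, if anything falls off the work surface, if the arm or the gripper's body presses on something with over 40 N, if the wrist force passes 120 N, or if a joint passes its speed limit or range.

ROBOT

A 7-joint arm with a two-finger parallel gripper is mounted at the origin on the work surface. World frame = base frame: x ahead of the robot, y to its left, z up, the work surface at z = 0. Lengths are in m, angles in rad, forces in N, time in s.
With the tool pointing down it reaches from about 0.4 to 0.75 m from the base axis. Payload 19.5 kg.
Tool frame: the origin (TCP) lies midway between the tips of the shut fingers; the grasp point (between the pads) lies 19 mm behind it; z points along the fingers, y is the line along which they close (so a half turn about z gives the same grasp; the last joint's range is limited). The gripper opens to 85 mm and grips with 20 to 120 N. Pads are 22 mm wide; open, the fingers measure 114 mm over their backs; the gripper's body (76 mm by 85 mm) begins 54 mm behind the grasp point. The pads swing forward as they close: fully open they stand 13 mm farther back than shut.
Start: joints at [1.229, 0.707, -0.028, 1.485, 0.022, 0.951, -0.075], TCP at [0.17, -0.549, 0.231] pointing down, gripper open.
Joint ranges: [-2.71, 2.71], [-0.32, 2.16], [-1.57, 1.52], [0, 2.45], [-1.46, 4.6], [0, 2.02], [-2.83, 2.83]. Speed limits (rad/s): [1.89, 1.89, 2.57, 2.57, 3.01, 3.01, 3.01].

INTERFACE

Orientations are given as a unit quaternion [x, y, z, w].
In Python, from workcell import bot gives the robot as it stands. The module is installed in compiled form; this text tells all that it offers.
- The arm moves only by the tool apply_moves, never from a script. Its argument "plan" is a list of rows, each an object with "offset": the shift along the tool's x, y, z as a fraction of full scale, a list of three; "delta_rot": the turn, a rotation vector about the tool's x, y, z as a fraction of full scale, a list of three; "grip": the opening, from -1 (shut) to 1 (fully open). In form: [{"offset": [tx, ty, tz], "delta_rot": [ax, ay, az], "grip": grip}, ...]. A call has 1 to 5 rows; each row shifts and turns the commanded pose from where the row before left it, along the tool's axes as they then stand; what a row does not reach is not made up. Full scale, the value 1, is 12 cm for a shift and 120 degrees for a turn. A row lasts 1/12 s, in which the tool goes at most 41.7 mm and 7.16 degrees, less where a joint would pass 70% of its speed; a pose out of reach is approached as far as the arm can. A call with a number of a shift or a turn outside -1 to 1 is refused whole. A call with a gripper value outside its range is refused whole. The fingers move at their own pace and stop on an object; the grip force is fixed at half the most. Time passes only in rows, so rows that do not move let the fingers close. It gives the time, the measured TCP pose, the force, the opening and the grip force at its end, in the units of the state.
- bot.state(): the state, without advancing time (a new reading comes with each control period).
- bot.grab_frame(name): name is "side" or "top"; returns the picture (480x640x3 uint8, red, green, blue); there is no depth.
- bot.camera_info(name): a dict with "intrinsics" (3x3 intrinsics, pixels), "k1" (the pictures are not rectified: a ray, as slopes to the right and down, at radius r is drawn at 1 + k1 r^2 times it, then the intrinsics apply), "R" (3x3) and "t" (3): a world point X has camera coordinates R X + t. Camera axes: x right, y down, z forward; pixel columns grow to the right and rows downward; lengths in m; the calibration is good to about 2 mm. A picture is of the moment at which its call begins. camera_info takes no time and is no camera call.
- bot.job_done(): hands the job in; it is judged then, once.
Trained networks look in the newest picture that a camera, given by its name, has taken for a name from the list of things; names that differ only in an ending like _2 or _b are one class to them, and where a whole thing is asked for, a point or a joint stands for the part that bears it (a point fixed in the world has none). Each returns a list of dicts, best first, with "p" (0 to 1); they miss things now and then, are a little off and sometimes report something else, mostly with a low value. They report only what shows in the picture. A call takes as long as a camera call.
- bot.spot_in(camera, name): "box" ([centre column, centre row, width, height] in pixels, round what is visible of it).
The state is a dict: "time_s": time; "joints": joint angles; "joint_velocities": joint speeds; "tau": joint torques, N m; "tool_pos": TCP position; "orientation": TCP orientation; "wrist_force": force on the tool from outside, world axes, zero at the start; "wrist_torque": the same for the moment, N m; "opening": finger opening in m; "gripper_force": force on a finger pad.
Only numpy, scipy, OpenCV 4.12 (cv2) and the standard library are available. Lean on these libraries where they do the work, as an engineer would, in place of code of your own. Each camera call takes 0.05 s, during which the arm holds its last target. There are 200 camera calls.

## Working session

There is one attempt and no reset: what is moved stays moved. The work goes in short steps, Python scripts to look and compute and a tool call to move; the robot and the scene stay as the last step left them, time stands still between calls to the robot, and variables do not carry over. Pictures are saved under pics/ and viewed, at most 10 in all, crops included, and the job is handed in when it is done.

Besides the shell and the picture viewer there is one more tool, called after "Call:" by a JSON object that holds its "fn" and its "kwargs". apply_moves: Moves the arm, as the interface text tells. Shift numbers are shares of 12 cm and turn numbers shares of 120 degrees, none past 1 either way. Its arguments: {"type":"object","properties":{"plan":{"type":"array","items":{"type":"object","properties":{"offset":{"type":"array","items":{"type":"number","minimum":-1,"maximum":1}},"delta_rot":{"type":"array","items":{"type":"number","minimum":-1,"maximum":1}},"grip":{"type":"number"}}}}},"required":["plan"]}

```bash
mkdir -p pics; python3 - <<'E'
from workcell import bot
import cv2
for c in ("side","top"):
    im=bot.grab_frame(c); cv2.imwrite(f"pics/{c}0.png",im[:,:,::-1])
    for n in ("press","lever_handle","bottle_mid","cap","done_a_mid"):
        print(c,n,[( [round(v) for v in d["box"]],round(d["p"],2)) for d in bot.spot_in(c,n)])
    print(bot.camera_info(c))
print(bot.state())
E
```

```text
side press [([364, 265, 66, 129], 0.56)]
side lever_handle [([354, 216, 52, 24], 0.59)]
side bottle_mid [([361, 286, 23, 37], 0.75)]
side cap [([362, 271, 11, 14], 0.58)]
side done_a_mid [([288, 298, 11, 42], 0.62)]
{'intrinsics': array([[573.72194902,   0.        , 322.52894118],
       [  0.        , 573.72194902, 240.66273864],
       [  0.        ,   0.        ,   1.        ]]), 'k1': 0.02219961641136424, 'R': array([[-0.66551024, -0.74607598,  0.02160456],
       [-0.42076342,  0.35110469, -0.83647094],
       [ 0.61648541, -0.56577039, -0.54758525]]), 't': array([0.39797488, 0.49156417, 1.02165311])}
top press [([351, 263, 92, 69], 0.96)]
top lever_handle [([348, 261, 86, 45], 0.68), ([452, 290, 17, 19], 0.28)]
top bottle_mid [([355, 265, 15, 11], 0.72), ([205, 247, 95, 34], 0.18)]
top cap [([346, 259, 83, 46], 0.3)]
top done_a_mid [([297, 233, 17, 18], 0.7)]
{'intrinsics': array([[583.33291991,   0.        , 318.14138462],
       [  0.        , 583.33291991, 239.11737492],
       [  0.        ,   0.        ,   1.        ]]), 'k1': -0.17199770486330113, 'R': array([[-1.62755129
[... 247 characters left out ...]
([ 1.22933282,  0.70652539, -0.02756943,  1.48463139,  0.02199256,
        0.95087033, -0.07551718]), 'joint_velocities': array([-0.00094661,  0.00018178,  0.00020127, -0.00028317, -0.00101526,
        0.00071092,  0.00108923]), 'tau': array([-1.18497104e-03, -8.82722855e+01,  1.23178180e+00, -2.36319691e+01,
        1.65052857e-02,  2.15425105e-03,  7.80745017e-05]), 'tool_pos': array([ 0.16977414, -0.54932938,  0.23124627]), 'orientation': array([ 9.88793529e-01,  1.49289494e-01, -1.54850925e-05, -6.43751215e-05]), 'wrist_force': array([-0.16950595, -0.14753252, -0.82512369]), 'wrist_torque': array([0.01987064, 0.00085764, 0.00144998]), 'gripper_force': 0.0, 'opening': 0.08571502741282097}
```

View pics/side0.png

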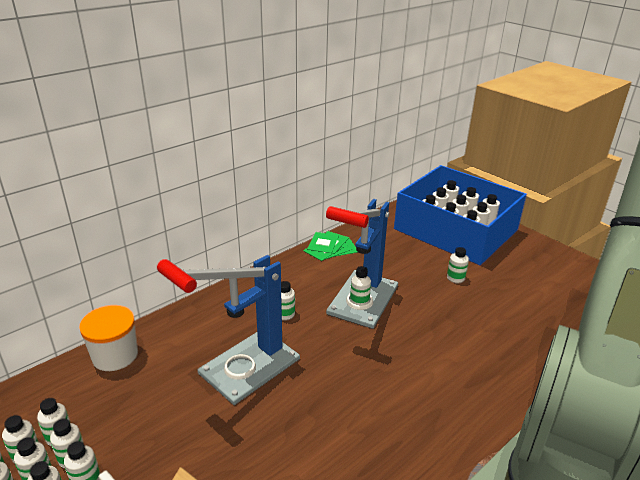

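View pics/top0.png

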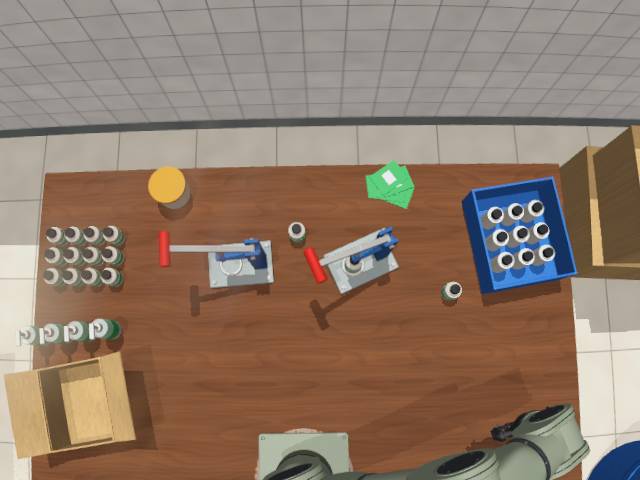

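The top view shows the loaded press at about (361,262), with its red handle at (315,265). The empty press is at (240,263), and the finished bottles are at (297,232) and (452,290). The side view puts the loaded handle at (347,216).

```bash
cat > h.py <<'E'
import numpy as np, cv2
from workcell import bot
from scipy.optimize import least_squares
from scipy.spatial.transform import Rotation as Ro
def proj(c,X):
    i=bot.camera_info(c); p=np.atleast_2d(X)@i["R"].T+i["t"]; s=p[:,:2]/p[:,2:]
    s=s*(1+i["k1"]*(s**2).sum(1,keepdims=True)); K=i["intrinsics"]
    return s*[K[0,0],K[1,1]]+K[:2,2]
def red(im,x0,x1,y0,y1):
    a=im.astype(int); m=((a[...,0]>110)&(a[...,1]<70)&(a[...,2]<70)).astype(np.uint8)
    k=np.zeros_like(m);k[y0:y1,x0:x1]=1; m*=k
    ys,xs=np.nonzero(m); r=cv2.minAreaRect(np.c_[xs,ys].astype(np.float32)); return r,cv2.boxPoints(r)
E
python3 - <<'E'
from h import *
t=cv2.imread("pics/top0.png")[:,:,::-1]; s=cv2.imread("pics/side0.png")[:,:,::-1]
rt,bt=red(t,298,335,240,290); rs,bs=red(s,320,375,200,235)
print(rt,rs)
pt,ps=np.array(rt[0]),np.array(rs[0])
f=lambda X:np.r_[proj("top",X)[0]-pt,proj("side",X)[0]-ps]
r=least_squares(f,[.5,0,.33]); print("handle",r.x,r.fun)
# base plate in top: grey mask, fit with yaw
def ends(b):
    d=[np.linalg.norm(b[0]-b[1]),np.linalg.norm(b[1]-b[2])]
    return ((b[1]+b[2])/2-(b[0]+b[3])/2) if d[0]>d[1] else ((b[1]+b[0])/2-(b[2]+b[3])/2)
e=ends(bt)
X=r.x
g=lambda a:(lambda q:np.cross(q/np.linalg.norm(q),e/np.linalg.norm(e)))(np.diff(proj("top",[X-.045*np.array([-np.sin(a),np.cos(a),0]),X+.045*np.array([-np.sin(a),np.cos(a),0])]),axis=0)[0])
aa=np.radians(np.arange(-120,-30,.5)); v=[abs(g(a)) for a in aa]; a=aa[np.argmin(v)]
print("yaw",np.degrees(a))
u=np.array([np.cos(a),np.sin(a),0]); w=np.array([-u[1],u[0],0])
n=X+.123*u; n[2]=0; print("nest",n)
vis=cv2.resize(t[180:330,260:480],None,fx=3,fy=3,interpolation=2)[:,:,::-1].copy()
vs=cv2.resize(s[180:340,280:440],None,fx=3,fy=3,interpolation=2)[:,:,::-1].copy()
P=[n+.0*u]; P=[n-.065*u*k+0 for k in (1,)]
cols=[]
for pts in [n+np.array([0,0,.11])]+[n+.09*u+[0,0,.235]]+[X]+[n+[0,0,.015]+sx*u+sy*w for sx in (-.065,.13) for sy in (-.065,.065)]:
    q=(proj("top",pts)[0]-[260,180])*3; cv2.circle(vis,tuple(int(v) for v in q),3,(255,0,255),-1)
    q=(proj("side",pts)[0]-[280,180])*3; cv2.circle(vs,tuple(int(v) for v in q),3,(255,0,255),-1)
vs=cv2.resize(vs,(450,450)); vis=vis[:450]
o=np.hstack([vis,vs]); o=cv2.resize(o,(800,int(450*800/o.shape[1]))); cv2.imwrite("pics/ov.png",o)
E
```

```text
((314.8504943847656, 264.90875244140625), (37.154972076416016, 11.855901718139648), 65.0952377319336) ((345.5480041503906, 222.43019104003906), (42.730613708496094, 24.57482147216797), 12.724355697631836)
handle [ 0.58286523 -0.04411075  0.32250903] [-0.22966856 -0.26341416  0.29347573  0.05794995]
yaw -66.0
nest [ 0.63289384 -0.15647684  0.        ]<stdin>:14: DeprecationWarning: Arrays of 2-dimensional vectors are deprecated. Use arrays of 3-dimensional vectors instead. (deprecated in NumPy 2.0)
```

View pics/ov.png

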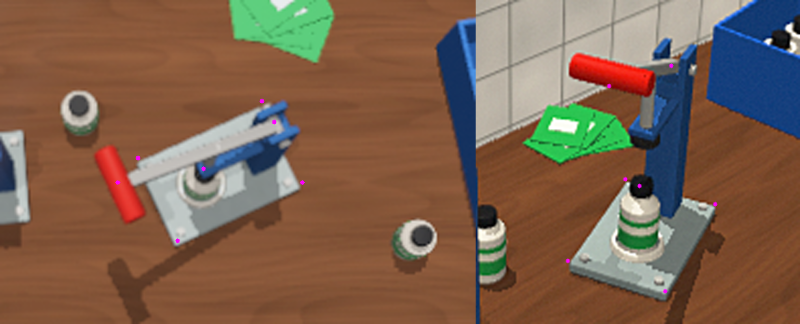

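The overlay fits the base plate well in the top view. The side mask for the handle was off, so I'll re-solve with z fixed at 0.335.

```bash
python3 - <<'E'
from h import *
t=cv2.imread("pics/top0.png")[:,:,::-1]; s=cv2.imread("pics/side0.png")[:,:,::-1]
rt,bt=red(t,298,335,240,290)
a=s.astype(int); m=((a[...,0]>110)&(a[...,1]<70)&(a[...,2]<70)).astype(np.uint8); m[:200]=0;m[235:]=0;m[:,:320]=0;m[:,375:]=0
_,_,st,ce=cv2.connectedComponentsWithStats(m); i=1+np.argmax(st[1:,4]); ps=ce[i]; print(ps,st[i])
def pts(p):
    x,y,a=p; u=np.array([np.cos(a),np.sin(a),0]); w=np.array([-u[1],u[0],0]); n=np.array([x,y,0]); h=n-.123*u+[0,0,.335]
    return u,w,n,h
d=bt; L=sorted([((d[i]+d[(i+1)%4])/2,np.linalg.norm(d[i]-d[(i+1)%4])) for i in range(4)],key=lambda z:z[1])[:2]
E=sorted([l[0] for l in L],key=lambda e:e[1]) # top-most first
def f(p):
    u,w,n,h=pts(p); q=proj("top",[h+.045*w,h-.045*w]); 
    return np.r_[q[0]-E[0],q[1]-E[1],proj("side",h)[0]-ps]
r=least_squares(f,[.63,-.156,np.radians(-66)])
print(r.x,np.degrees(r.x[2]),r.fun); u,w,n,h=pts(r.x)
print("u",u,"handle",h,"pivot",n+.09*u+[0,0,.235],"stop",n+.09*u-.235*np.cos(.26)*u+[0,0,.175])
# done bottles
for c in (("top",297,232),("top",452,290)):
    print(least_squares(lambda X:proj("top",[X[0],X[1],.09])[0]-c[1:],[.6,0]).x)
st=bot.state(); R=Ro.from_quat(st["orientation"]); print(R.as_matrix())
E
```

```text
[346.44871795 218.64583333] [326 207  43  28 624]
[ 0.63003938 -0.15649346 -1.15564048] -66.21332218488946 [-0.03553469  0.57849621 -0.54688904 -0.55021115  0.38364356 -0.6842882 ]
u [ 0.40333254 -0.91505347  0.        ] handle [ 0.58042948 -0.04394188  0.335     ] pivot [ 0.66633931 -0.23884827  0.235     ] stop [ 0.57474183 -0.03103812  0.175     ]
[0.71692715 0.00787271]
[ 0.53708133 -0.44048939]
[[ 9.55425293e-01  2.95232969e-01 -4.98441770e-05]
 [ 2.95232973e-01 -9.55425286e-01  1.22683884e-04]
 [-1.14020598e-05 -1.31930930e-04 -9.99999991e-01]]
```

Call:
{"fn": "apply_moves", "kwargs": {"plan": [{"offset": [0,0,-0.3],"delta_rot": [0,0,0],"grip": -1},{"offset": [0,0,-0.3],"delta_rot": [0,0,0],"grip": -1},{"offset": [0,0,-0.3],"delta_rot": [0,0,0],"grip": -1},{"offset": [0,0,-0.3],"delta_rot": [0,0,0],"grip": -1},{"offset": [0,0,-0.3],"delta_rot": [0,0,0],"grip": -1}]}}

```text
time_s: 1.02
tool_pos: [0.1696, -0.5489, 0.4134]
orientation: [0.989, 0.149, 0.0, 0.0]
wrist_force: [-0.1, -0.2, -0.1]
opening: 0.0256
gripper_force: 0.0
```

Call:
{"fn": "apply_moves", "kwargs": {"plan": [{"offset": [0.225,-0.15,0],"delta_rot": [0,0,0],"grip": -1},{"offset": [0.225,-0.15,0],"delta_rot": [0,0,0],"grip": -1},{"offset": [0.225,-0.15,0],"delta_rot": [0,0,0],"grip": -1},{"offset": [0.225,-0.15,0],"delta_rot": [0,0,0],"grip": -1},{"offset": [0.225,-0.15,0],"delta_rot": [0,0,0],"grip": -1}]}}

```text
time_s: 1.43
tool_pos: [0.2729, -0.4221, 0.4114]
orientation: [0.989, 0.149, 0.0, 0.0]
wrist_force: [0.6, -0.3, -0.5]
opening: -0.0001
gripper_force: 0.0
```

Call:
{"fn": "apply_moves", "kwargs": {"plan": [{"offset": [0.225,-0.15,0],"delta_rot": [0,0,0],"grip": -1},{"offset": [0.225,-0.15,0],"delta_rot": [0,0,0],"grip": -1},{"offset": [0.225,-0.15,0],"delta_rot": [0,0,0],"grip": -1},{"offset": [0.225,-0.15,0],"delta_rot": [0,0,0],"grip": -1},{"offset": [0.225,-0.15,0],"delta_rot": [0,0,0],"grip": -1}]}}

```text
time_s: 1.85
tool_pos: [0.3753, -0.2962, 0.4115]
orientation: [0.989, 0.149, 0.0, 0.0]
wrist_force: [1.3, -1.0, 0.1]
opening: -0.0003
gripper_force: 0.0
```

Call:
{"fn": "apply_moves", "kwargs": {"plan": [{"offset": [0.225,-0.15,0],"delta_rot": [0,0,0],"grip": -1},{"offset": [0.225,-0.15,0],"delta_rot": [0,0,0],"grip": -1},{"offset": [0.225,-0.15,0],"delta_rot": [0,0,0],"grip": -1},{"offset": [0.225,-0.15,0],"delta_rot": [0,0,0],"grip": -1},{"offset": [0.225,-0.15,0],"delta_rot": [0,0,0],"grip": -1}]}}

```text
time_s: 2.27
tool_pos: [0.4778, -0.1704, 0.4115]
orientation: [0.989, 0.149, 0.0, 0.0]
wrist_force: [1.0, -0.1, -0.1]
opening: -0.0
gripper_force: 0.0
```

Call:
{"fn": "apply_moves", "kwargs": {"plan": [{"offset": [0.225,-0.15,0],"delta_rot": [0,0,0],"grip": -1},{"offset": [0.225,-0.15,0],"delta_rot": [0,0,0],"grip": -1},{"offset": [0.225,-0.15,0],"delta_rot": [0,0,0],"grip": -1},{"offset": [0.225,-0.15,0],"delta_rot": [0,0,0],"grip": -1},{"offset": [0.225,-0.15,0],"delta_rot": [0,0,0],"grip": -1}]}}

```text
time_s: 2.68
tool_pos: [0.5801, -0.0445, 0.4114]
orientation: [0.989, 0.149, 0.0, 0.0]
wrist_force: [-0.0, 0.2, -0.1]
opening: -0.0001
gripper_force: 0.0
```

```bash
python3 - <<'E'
from h import *
o=[]
for c,(x,y) in (("side",(250,120)),("top",(230,180))):
    im=bot.grab_frame(c)[:,:,::-1].copy(); o.append(cv2.resize(im[y:y+200,x:x+200],(400,400),interpolation=2))
cv2.imwrite("pics/above.png",np.hstack(o)); print(bot.state()["tool_pos"])
E
```

```text
[ 0.58111256 -0.04145947  0.4100112 ]
```

View pics/above.png

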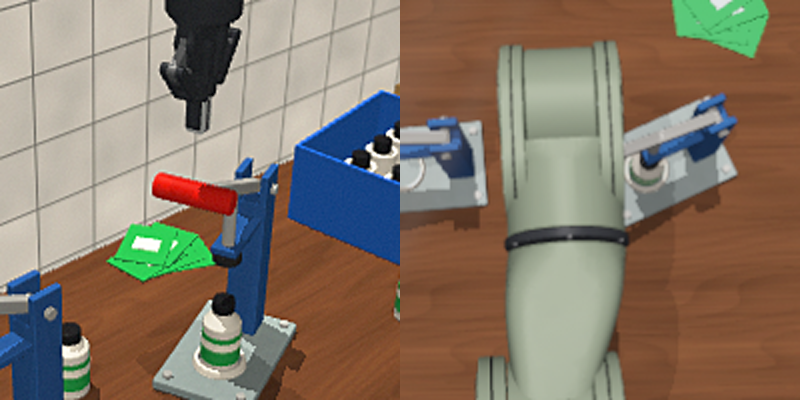

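The closed fingers are centred over the red handle (side crop: tip at (198,130), handle at (195,193)). Next I descend to contact and follow the lever's arc.

Call:
{"fn": "apply_moves", "kwargs": {"plan": [{"offset": [0,0,0.15],"delta_rot": [0,0,0],"grip": -1},{"offset": [0,0,0.15],"delta_rot": [0,0,0],"grip": -1},{"offset": [0,0,0.12],"delta_rot": [0,0,0],"grip": -1},{"offset": [0,0,0.06],"delta_rot": [0,0,0],"grip": -1},{"offset": [0,0,0.06],"delta_rot": [0,0,0],"grip": -1}]}}

```text
time_s: 3.2
tool_pos: [0.5793, -0.046, 0.3464]
orientation: [0.989, 0.149, 0.0, -0.0]
wrist_force: [-1.6, 4.5, 6.6]
opening: 0.0001
gripper_force: 3.1
```

Call:
{"fn": "apply_moves", "kwargs": {"plan": [{"offset": [-0.004,-0.035,0.08],"delta_rot": [0,0,0],"grip": -1},{"offset": [-0.004,-0.032,0.08],"delta_rot": [0,0,0],"grip": -1},{"offset": [-0.003,-0.028,0.08],"delta_rot": [0,0,0],"grip": -1},{"offset": [0,0,0],"delta_rot": [0,0,0],"grip": -1}]}}

```text
time_s: 3.53
tool_pos: [0.5745, -0.0348, 0.3171]
orientation: [0.989, 0.15, -0.0, -0.0]
wrist_force: [-2.1, 3.1, 3.9]
opening: 0.0003
gripper_force: 2.1
```

Call:
{"fn": "apply_moves", "kwargs": {"plan": [{"offset": [-0.003,-0.024,0.08],"delta_rot": [0,0,0],"grip": -1},{"offset": [-0.002,-0.02,0.08],"delta_rot": [0,0,0],"grip": -1},{"offset": [-0.002,-0.017,0.08],"delta_rot": [0,0,0],"grip": -1},{"offset": [-0.001,-0.012,0.08],"delta_rot": [0,0,0],"grip": -1},{"offset": [-0.001,-0.008,0.08],"delta_rot": [0,0,0],"grip": -1}]}}

```text
time_s: 3.95
tool_pos: [0.5713, -0.0259, 0.2705]
orientation: [0.989, 0.15, 0.001, -0.0]
wrist_force: [-1.8, 4.4, 6.7]
opening: 0.0001
gripper_force: 3.1
```

Call:
{"fn": "apply_moves", "kwargs": {"plan": [{"offset": [0,-0.005,0.08],"delta_rot": [0,0,0],"grip": -1},{"offset": [0,-0.002,0.08],"delta_rot": [0,0,0],"grip": -1},{"offset": [0,0.004,0.08],"delta_rot": [0,0,0],"grip": -1},{"offset": [0,0.006,0.08],"delta_rot": [0,0,0],"grip": -1},{"offset": [0,0.01,0.06],"delta_rot": [0,0,0],"grip": -1}]}}

```text
time_s: 4.37
tool_pos: [0.5719, -0.0276, 0.2245]
orientation: [0.989, 0.149, 0.001, -0.0]
wrist_force: [-0.6, 3.7, 5.7]
opening: -0.0002
gripper_force: 3.0
```

Call:
{"fn": "apply_moves", "kwargs": {"plan": [{"offset": [0,0.015,0.08],"delta_rot": [0,0,0],"grip": -1},{"offset": [0,0.015,0.08],"delta_rot": [0,0,0],"grip": -1},{"offset": [0,0.01,0.06],"delta_rot": [0,0,0],"grip": -1},{"offset": [0,0,0.03],"delta_rot": [0,0,0],"grip": -1},{"offset": [0,0,0],"delta_rot": [0,0,0],"grip": -1}]}}

```text
time_s: 4.78
tool_pos: [0.5738, -0.0326, 0.1947]
orientation: [0.989, 0.149, 0.001, 0.0]
wrist_force: [2.0, 3.4, 5.7]
opening: -0.0001
gripper_force: 2.8
```

Call:
{"fn": "apply_moves", "kwargs": {"plan": [{"offset": [0,0,0.03],"delta_rot": [0,0,0],"grip": -1},{"offset": [0,0,0.02],"delta_rot": [0,0,0],"grip": -1},{"offset": [0,0,0],"delta_rot": [0,0,0],"grip": -1}]}}

```text
time_s: 5.03
tool_pos: [0.5742, -0.0334, 0.1892]
orientation: [0.989, 0.149, 0.002, 0.001]
wrist_force: [3.5, -1.2, 6.7]
opening: -0.0002
gripper_force: 3.4
```

Call:
{"fn": "apply_moves", "kwargs": {"plan": [{"offset": [0,0,0.02],"delta_rot": [0,0,0],"grip": -1},{"offset": [0,0,0.01],"delta_rot": [0,0,0],"grip": -1},{"offset": [0,0,0],"delta_rot": [0,0,0],"grip": -1}]}}

```text
time_s: 5.28
tool_pos: [0.5745, -0.0337, 0.1871]
orientation: [0.989, 0.149, 0.002, 0.001]
wrist_force: [-3.1, -3.3, 31.6]
opening: -0.0003
gripper_force: 15.9
```

```bash
python3 - <<'E'
from h import *
im=bot.grab_frame("side")[:,:,::-1].copy(); cv2.imwrite("pics/low.png",cv2.resize(im[170:320,280:430],(600,600),interpolation=2))
print(bot.state()["wrist_force"],bot.state()["tool_pos"])
E
```

```text
[-3.70729403 -3.36271885 31.12942242] [ 0.57444427 -0.03369931  0.18720707]
```

View pics/low.png

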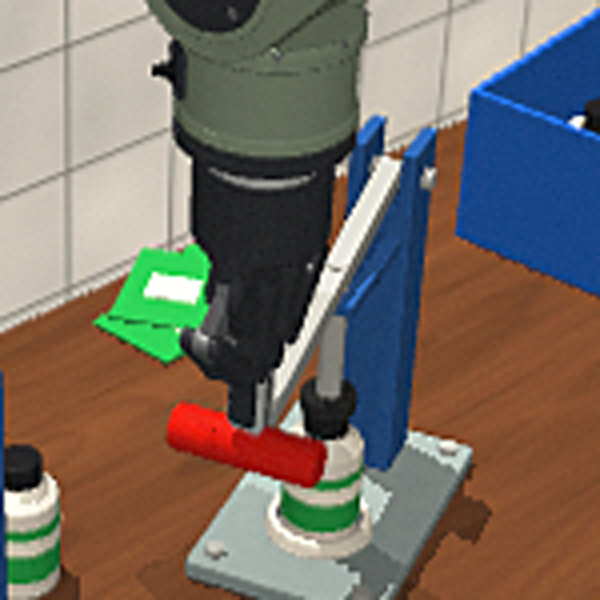

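The lever is at its stop: force has jumped to 31 N, with the handle low at (245,445) in the crop and the plunger on the cap. Now I let it back up along the arc.

Call:
{"fn": "apply_moves", "kwargs": {"plan": [{"offset": [0,-0.01,-0.06],"delta_rot": [0,0,0],"grip": -1},{"offset": [0,-0.015,-0.1],"delta_rot": [0,0,0],"grip": -1},{"offset": [0,-0.01,-0.1],"delta_rot": [0,0,0],"grip": -1},{"offset": [0,-0.005,-0.1],"delta_rot": [0,0,0],"grip": -1},{"offset": [0,0,-0.1],"delta_rot": [0,0,0],"grip": -1}]}}

```text
time_s: 5.75
tool_pos: [0.5719, -0.0287, 0.2413]
orientation: [0.989, 0.149, 0.001, 0.001]
wrist_force: [1.7, -1.6, 3.0]
opening: -0.0002
gripper_force: 1.6
```

Call:
{"fn": "apply_moves", "kwargs": {"plan": [{"offset": [0,0.005,-0.1],"delta_rot": [0,0,0],"grip": -1},{"offset": [0,0.01,-0.1],"delta_rot": [0,0,0],"grip": -1},{"offset": [0.001,0.012,-0.1],"delta_rot": [0,0,0],"grip": -1},{"offset": [0.002,0.017,-0.1],"delta_rot": [0,0,0],"grip": -1},{"offset": [0.002,0.022,-0.1],"delta_rot": [0,0,0],"grip": -1}]}}

```text
time_s: 6.17
tool_pos: [0.5747, -0.036, 0.3013]
orientation: [0.989, 0.149, 0.001, 0.0]
wrist_force: [0.5, 0.4, 1.8]
opening: -0.0002
gripper_force: 0.8
```

Call:
{"fn": "apply_moves", "kwargs": {"plan": [{"offset": [0.003,0.03,-0.1],"delta_rot": [0,0,0],"grip": -1},{"offset": [0.003,0.035,-0.1],"delta_rot": [0,0,0],"grip": -1},{"offset": [0.003,0.035,-0.1],"delta_rot": [0,0,0],"grip": -1},{"offset": [0,0,-0.1],"delta_rot": [0,0,0],"grip": -1},{"offset": [0,0,-0.1],"delta_rot": [0,0,0],"grip": -1}]}}

```text
time_s: 6.58
tool_pos: [0.579, -0.0472, 0.3611]
orientation: [0.989, 0.149, 0.0, 0.0]
wrist_force: [0.0, 1.0, -0.2]
opening: -0.0003
gripper_force: 0.0
```

Call:
{"fn": "apply_moves", "kwargs": {"plan": [{"offset": [0,0,-0.25],"delta_rot": [0,0,0],"grip": -1},{"offset": [0,0,-0.25],"delta_rot": [0,0,0],"grip": -1},{"offset": [-0.25,0.1,0],"delta_rot": [0,0,0],"grip": -1},{"offset": [-0.25,0.1,0],"delta_rot": [0,0,0],"grip": -1},{"offset": [-0.25,0.1,0],"delta_rot": [0,0,0],"grip": -1}]}}

```text
time_s: 7.0
tool_pos: [0.5025, -0.1084, 0.4205]
orientation: [0.989, 0.149, 0.001, 0.0]
wrist_force: [0.8, -0.5, 0.7]
opening: -0.0
gripper_force: 0.0
```

Call:
{"fn": "apply_moves", "kwargs": {"plan": [{"offset": [-0.25,0.15,0],"delta_rot": [0,0,0],"grip": -1},{"offset": [-0.25,0.15,0],"delta_rot": [0,0,0],"grip": -1},{"offset": [-0.25,0.15,0],"delta_rot": [0,0,0],"grip": -1},{"offset": [0,0,0],"delta_rot": [0,0,0],"grip": -1},{"offset": [0,0,0],"delta_rot": [0,0,0],"grip": -1}]}}

```text
time_s: 7.42
tool_pos: [0.4327, -0.1872, 0.4208]
orientation: [0.989, 0.148, 0.001, 0.001]
wrist_force: [0.6, 0.3, 0.2]
opening: 0.0003
gripper_force: 0.0
```

```bash
python3 - <<'E'
from h import *
a=bot.grab_frame("side")[:,:,::-1]; b=cv2.imread("pics/side0.png")
cv2.imwrite("pics/cmp.png",np.hstack([cv2.resize(i[180:330,250:400],(400,400),interpolation=2) for i in (b,a)]))
print(bot.state()["wrist_force"],bot.state()["tool_pos"])
E
```

```text
[ 1.06821653 -0.43089484  0.54145646] [ 0.43341925 -0.18606907  0.420466  ]
```

View pics/cmp.png

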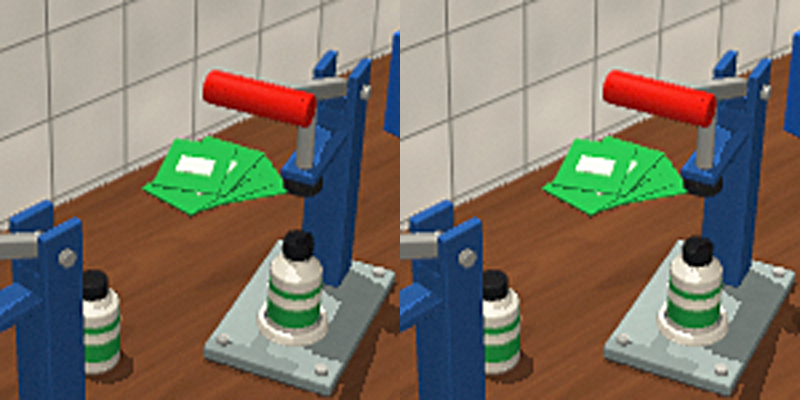

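The cap is lower: its top moved from row 232 to 237, and it now looks like the finished bottle's. The lever is back at rest, and nothing else has moved.

```bash
python3 -c "
from workcell import bot
print(bot.job_done())"
```

```text
the job is handed in; nothing more can be done
None
```

The loaded press's lever was pulled to its stop, pushing the cap home as far as the side view shows, and it sprang fully back up; the hand is clear, the rest was left alone, and the job is handed in.

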